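Hold an inspection mirror so the bench camera sees the hidden check mark

ROBOT

A 6-joint arm with a two-finger parallel gripper is mounted at the origin on a cart in front of the work surface, level with it; the furniture and walls round the work are solid. World frame = base frame: x ahead of the robot, y to its left, z up, the work surface at z = 0. Lengths are in mm, angles in degrees, forces in N, time in s.
With the tool pointing down it reaches from about 350 to 850 mm from the base axis. Payload 8.1 kg.
Tool frame: the origin (TCP) lies midway between the tips of the shut fingers; the grasp point (between the pads) lies 19 mm behind it (hold_point_z is the distance from the TCP to the grasp point, in mm); z points along the fingers, y is the direction in which the jaws open and shut (so a half turn about z gives the same grasp; the last joint's range is limited). The gripper opens to 85 mm and grips with 20 to 120 N. Pads are 22 mm wide; open, the fingers measure 114 mm over their backs; the gripper's body (76 mm by 85 mm) begins 54 mm behind the grasp point. The pads swing forward as they close: fully open they stand 13 mm farther back than shut.
Start: joints at [58.82, 7.471, 85.268, -0, 87.261, -4.893], TCP at [265.704, 537.965, 231.292] pointing down, gripper open.
Joint ranges: [-169.43, 169.43], [-51.17, 129.36], [1.28, 143.12], [-76.62, 256.62], [0, 156.53], [-152.29, 152.29]. Speed limits (degrees/s): [136.94, 136.94, 159.86, 180, 180, 180].

INTERFACE

Orientations are given as [roll, pitch, yaw] about the fixed x, y, z axes, in that order (R = Rz(yaw) Ry(pitch) Rx(roll)).
In Python, from bench import sense, snapshot, camera_params, hand_in, hold_point_z gives the robot as it stands.
- The arm moves only by the tool servo_tool, never from a script. Its argument "motion" is a list of rows, each a list of 7 numbers: the finger opening in mm, from 0 to 85.4, then the shift along the tool's x, y, z in mm, then the turn, a rotation vector about the tool's x, y, z in rad. A call has 1 to 10 rows; each row shifts and turns the pose as measured when the row begins, along the tool's axes as they then stand; what a row does not reach is not made up. A row lasts 1/10 s, in which the tool goes at most 50 mm and 8.59 degrees, less where a joint would pass 70% of its speed; a pose out of reach is approached as far as the arm can. A call with a gripper value outside its range is refused whole. The fingers move at their own pace and stop on an object; "force" is the grip in N (left out, the last holds). Time passes only in rows, so rows that do not move let the fingers close. It gives the time, the measured TCP pose, the force and the opening at its end, in the units of the state.
- sense(): the state, without advancing time (a new reading comes with each control period).
- snapshot(name): name is "scene" or "side" or "wrist"; returns the picture (480x640x3 uint8, blue, green, red); there is no depth.
- camera_params(name): a dict with "fx", "fy", "cx", "cy" (pixels), "R" (3x3) and "t" (3): a world point X has camera coordinates R X + t; the wrist camera has in their place "tool_from_camera" (4x4, takes a point from camera to tool coordinates, whose origin is the TCP and whose axes are the flange's). Camera axes: x right, y down, z forward; pixel columns grow to the right and rows downward; lengths in mm; the calibration is good to about 2 mm. A picture is of the moment at which its call begins: read the wrist's pose just before it. camera_params takes no time and is no camera call.
- hand_in(): hands the job in, once; it reports no verdict.
The state is a dict: "time": time; "joint_pos": joint angles; "qd": joint speeds; "joint_efforts": joint torques, N m; "tool_pos": TCP position; "tcp_rot": TCP orientation; "ft_force": force on the tool from outside, world axes, zero at the start; "wrist_torque": the same for the moment, N m; "finger_gap": finger opening in mm.
Only numpy, scipy, OpenCV 4.12 (cv2) and the standard library are available. Lean on these libraries where they do the work, as an engineer would, in place of code of your own. Each camera call takes 0.05 s, during which the arm holds its last target. There are 200 camera calls.

TASK

Take the blue-handled inspection mirror out of its rack and hold it upright, handle up, with the middle of its glass at the camera's level straight above the yellow cross of the inspection station, turned so that the little bench camera sees the red check mark of the boxed unit in the middle of the mirror. Finish while still holding the mirror still at that angle, in the air and touching nothing else; do not put it down or let go. Do not bump the camera stand or the unit, and leave the other things on the bench where they are.

Things in the scene. Friction and masses are not known exactly. Their poses are not given: they have to be found in the camera images.
- mirror_grip (a point): centre of the mirror's blue handle, an upright square bar 18 x 18 mm reaching 40 mm up and down from here; loose, 0.12 kg. z up along the handle, x the way the glass faces; its flat faces look along +-x and +-y. Below it a 26 mm square collar 5 mm thick (underside 50 mm below here), a thin stem and the head. In the rack this point is 140 mm above the bench
- mirror_face (a point): centre of the glass, 4.5 mm ahead (+x) of the handle's axis and 90 mm below mirror_grip, in a black-framed head 60 mm wide (y), 50 mm tall, 8 mm thick. x is the normal out of the reflecting side (the back is black), z up along the handle. In the rack the glass faces away from the robot
- mirror: the whole inspection mirror; origin on the handle's axis at the middle of the head, 90 mm below mirror_grip, same axes
- rack: fixed aluminium mirror rack on a dark foot 60 x 110 mm; origin on the bench under its centre, y along its length. Two level bars 100 mm long, 14 mm apart, tops 90 mm above the bench, end posts 80 mm apart inside. The mirror hangs by its collar, stem between the bars, glass parallel to them and facing the rack's +x; lift it straight up by 70 mm or more to take it out
- station: fixed inspection station: a round black plate 100 mm across and 10 mm high with a yellow cross at its centre, and a flat aluminium bar leading to the small grey bench camera (44 mm wide, top 102 mm above the bench) on its post. Origin on the bench under the cross, x level from the cross towards the camera
- hold_point (a point): the point 80 mm above the bench, straight above the middle of the station's yellow cross, on the camera's line of sight: where the middle of the mirror's glass must be; axes as the station
- camera_lens (a point): middle of the camera's front lens (black barrel 34 mm across), 80 mm above the bench and 148 mm from hold_point; the camera looks level, straight at hold_point. x is level and points from hold_point to the lens
- swing_arm: fixed dark arm carrying the boxed unit, a grey box 119 mm wide standing on edge, top 111 mm above the bench, marked face 160 mm from the cross. Origin on the bench under the yellow cross, x level from the cross to the unit; seen from above it lies clockwise from the camera's direction by an angle that varies, about 50 to 77 degrees
- check_mark (a point): the red check mark, a 20 mm red dot on a white round sticker on the unit's face, 80 mm above the bench, 158 mm from hold_point. x is level, from hold_point to the mark. The camera sees it in the mirror when the glass's normal is level and half-way between the directions from hold_point to camera_lens and to check_mark
- tape_ring: narrow roll of red tape lying flat, 80 mm across, 19 mm high; leave alone
- glue: yellow glue bottle with red cap, standing, 49 mm across, 128 mm tall; leave alone
- driver: orange-handled screwdriver lying on the bench, 213 mm long, 26 mm wide; leave alone
- dispenser: blue tape dispenser, 154 x 56 mm, 84 mm tall; leave alone
Mind the look-alikes: they are no part of the job. There is more than one size of the mirror; the job needs the smaller.

How it is judged:
By the outcome, as a careful person would: the job done as asked, in the order asked, and still so for the second after the job is handed in, while the arm keeps its last pose, push and grip.
It also fails if it takes over 35 s, if anything falls off the work surface, if the arm or the gripper's body presses on something with over 40 N, if the wrist force passes 120 N, or if a joint passes its speed limit or range.

## Working session

There is one attempt and no reset: what is moved stays moved. The work goes in short steps, Python scripts to look and compute and a tool call to move; the robot and the scene stay as the last step left them, time stands still between calls to the robot, and variables do not carry over. Pictures are saved under pics/ and viewed, about 8 in all and at most 12, crops included, and the job is handed in when it is done.

Besides the shell and the picture viewer there is one more tool, called as a command line: name --pt "numbers of a row" for each row, then --argument value for the rest. servo_tool: Moves the arm, as the interface text tells. Its arguments: {"type":"object","properties":{"motion":{"type":"array"},"force":{"type":"number"}},"required":["motion"]}

```bash
mkdir -p pics
python3 - <<'E'
from bench import *
import cv2,numpy as np
print(sense()); 
for n in ("scene","side"):
    cv2.imwrite(f"pics/{n}1.png",snapshot(n)); print(n,camera_params(n))
print(camera_params("wrist"),hold_point_z)
E
```

```text
{'time': 0.0, 'joint_pos': array([ 5.88216290e+01,  7.51663273e+00,  8.53304354e+01, -1.97031549e-04,
        8.72612152e+01, -4.89595302e+00]), 'qd': array([ 0.00523925, -0.03162343, -0.07028997,  0.04849141, -0.03587557,
       -0.00127827]), 'joint_efforts': array([-1.68563707e-03, -5.69366241e+01, -5.00563467e+01, -5.18010565e-04,
        1.43600022e-02,  7.51591301e-05]), 'tool_pos': array([265.39581658, 537.48992816, 230.2174585 ]), 'tcp_rot': array([-1.79892095e+02, -9.04552811e-03,  1.53717583e+02]), 'ft_force': array([ 0.63646275,  0.5491174 , -0.54649655]), 'wrist_torque': array([-0.02480531,  0.00895856, -0.07303622]), 'finger_gap': 85.42953878517795}
scene {'fx': 602.9167960714466, 'fy': 602.9167960714466, 'cx': 315.81912776985666, 'cy': 229.0383228161262, 'R': array([[-0.64870076, -0.76090824, -0.01435169],
       [-0.37818465,  0.33866566, -0.86155786],
       [ 0.6604269 , -0.55346565, -0.50745649]]), 't': array([ 395.60280663,  274.49540657, 1217.35959134])}
side {'fx': 551.7516567103761, 'fy': 551.7516567103761, 'cx': 321.0353903006301, 'cy': 234.4244899148373, 'R': array([[-0.91721557, -0.39817403,  0.01315423],
       [-0.26886903,  0.59431427, -0.75795778],
       [ 0.29398135, -0.69874745, -0.65217097]]), 't': array([ 561.82809092,  213.90792582, 1751.33890882])}
{'fx': 350.3823769570772, 'fy': 350.3823769570772, 'cx': 325.40966787881257, 'cy': 237.55090149784377, 'tool_from_camera': array([[ 3.82396473e-06, -9.64106430e-01, -2.65516085e-01,
         6.68162288e+01],
       [ 9.99999925e-01,  1.06549487e-04, -3.72486213e-04,
        -4.73441159e-02],
       [ 3.87406956e-04, -2.65516064e-01,  9.64106358e-01,
        -1.42789576e+02],
       [ 0.00000000e+00,  0.00000000e+00,  0.00000000e+00,
         1.00000000e+00]])} 18.700000000000003
```

View pics/scene1.png

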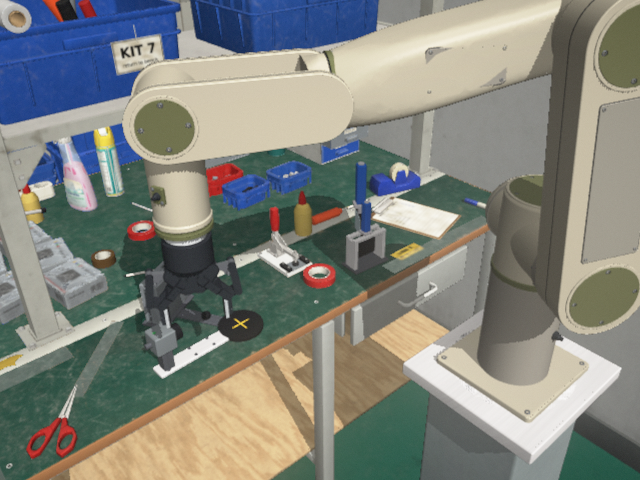

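View pics/side1.png

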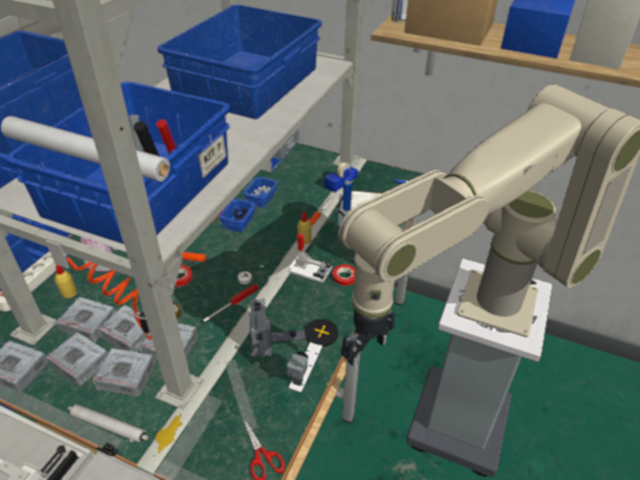

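Scene: cross at about (240,324), bench camera at (160,345), and a rack near (365,245) with two blue handles (362,185) and (366,215). Side: cross (321,332), camera (298,368), unit (258,328). The gripper hangs close to the station. I'll enlarge the rack and the station.

```bash
cat > h.py <<'E'
import numpy as np,cv2
from bench import *
def ray(n,u,v,cp=None,T=None):
    c=camera_params(n); d=np.array([(u-c['cx'])/c['fx'],(v-c['cy'])/c['fy'],1])
    if n=='wrist':
        M=T@c['tool_from_camera']; return M[:3,3],M[:3,:3]@d
    return -c['R'].T@c['t'],c['R'].T@d
def onz(n,u,v,z,T=None):
    o,d=ray(n,u,v,T=T); return o+d*(z-o[2])/d[2]
def proj(n,X,T=None):
    c=camera_params(n); X=np.atleast_2d(X).astype(float)
    if n=='wrist':
        M=np.linalg.inv(T@c['tool_from_camera']); P=X@M[:3,:3].T+M[:3,3]
    else: P=X@c['R'].T+c['t']
    return np.c_[c['fx']*P[:,0]/P[:,2]+c['cx'],c['fy']*P[:,1]/P[:,2]+c['cy']]
def tool(s=None):
    from scipy.spatial.transform import Rotation as R
    s=s or sense(); T=np.eye(4); T[:3,:3]=R.from_euler('xyz',s['tcp_rot'],degrees=True).as_matrix(); T[:3,3]=s['tool_pos']; return T
E
python3 - <<'E'
from h import *
a=cv2.imread('pics/scene1.png'); b=cv2.imread('pics/side1.png')
A=cv2.resize(a[140:290,310:460],(600,600),interpolation=3)[:, :400]
B=cv2.resize(b[290:400,240:350],(400,400),interpolation=3)
C=np.zeros((600,800,3),np.uint8); C[:,:400]=A; C[:400,400:]=B
cv2.imwrite('pics/c1.png',C)
print(onz('scene',240,324,10),onz('side',321,332,10))
E
```

```text
[460.83914605 345.85477522  10.        ] [461.43954968 348.65428824  10.        ]
```

View pics/c1.png

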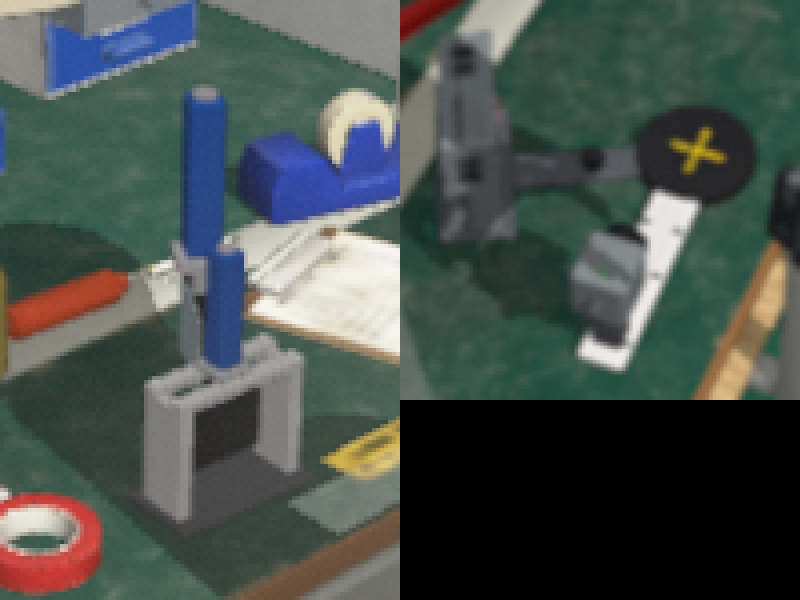

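Left crop: the smaller mirror is in front, handle top at about (367,201) in the scene, in the lower rack. The taller, larger one stands behind it. Right crop: station, white bar to the camera, unit on the dark arm. The wrist camera may see the station from here.

Run:
```python
from h import *
s=sense();im=snapshot('wrist');cv2.imwrite('pics/w1.png',im);T=tool(s)
print(onz('scene',367.2,200.8,180))
for n in[(310+160/4,140+388/4),(310+288/4,140+350/4),(310+183/4,140+520/4)]: print(onz('scene',*n,90))
print('foot',onz('scene',310+183/4,140+533/4,0),onz('scene',310+315/4,140+478/4,0),onz('scene',310+130/4,140+495/4,0))
print(proj('wrist',[[461,347,10]],T))
```

```text
[460.73850244 -38.88372312 180.        ]
[473.08462981   4.49868909  90.        ]
[453.00823159 -87.13715075  90.        ]
[360.10876229  93.00199891  90.        ]
foot [443.69038787  10.69862577   0.        ] [432.14743556 -95.84239713   0.        ] [496.95944561   6.55738238   0.        ]
[[258.33558201 412.70148637]]
```

View pics/w1.png

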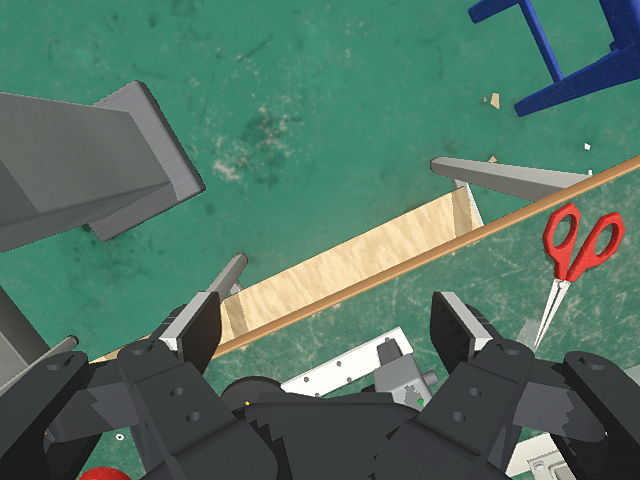

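Run:
```python
from h import *
b=cv2.imread('pics/side1.png')
A=cv2.resize(b[155:245,320:400],None,fx=6,fy=6,interpolation=3)
B=cv2.resize(b[295:395,240:345],None,fx=3,fy=3,interpolation=3)
C=np.zeros((540,800,3),np.uint8); C[:,:480]=A; C[:300,480:795]=B
cv2.imwrite('pics/c2.png',C)
P=[[461,-39,180],[461,-39,100],[468,-46,90],[468+5,-46+50,90],[468-5,-46-50,90]]
print((proj('side',P)-[320,155])*6)
```

```text
[[295.28286404 348.21258981]
 [285.24139824 460.40578544]
 [276.53084527 463.25520111]
 [237.13926157 514.36721846]
 [314.53165885 413.94775873]]
```

View pics/c2.png

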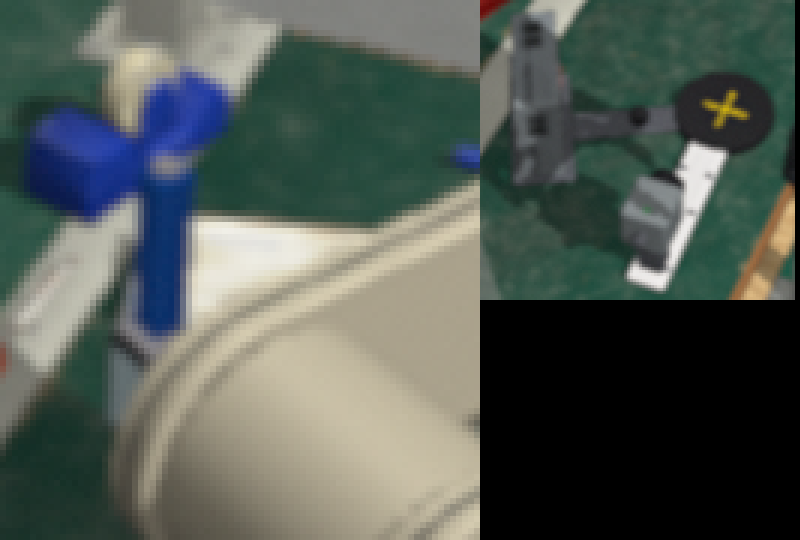

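Larger mirror's handle top in side ≈ (348.7,181.7). Bench-camera bar end ≈ (295,390). The small mirror is hidden by the arm.

Run:
```python
from h import *
o1,d1=ray('scene',361.5,163.75);o2,d2=ray('side',348.7,181.7)
A=np.c_[d1,-d2];t=np.linalg.lstsq(A,o2-o1,rcond=None)[0]
print('big top',o1+d1*t[0],o2+d2*t[1])
f=lambda u,v:(240+(u-480)/3,295+v/3)
c=onz('side',*f(727,109),10)
for z,p in [(4,(645,284)),(4,(706,145)),(8,(577,126)),(8,(640,121))]:
    q=onz('side',*f(*p),z); print(q,np.degrees(np.arctan2(*(q-c)[1::-1])),np.linalg.norm((q-c)[:2]))
q=onz('scene',165,372,4)
print(c,q,np.degrees(np.arctan2(*(q-c)[1::-1])))
```

```text
big top [ 568.31417928 -123.14397476  215.72269674] [ 567.97763308 -124.81757615  217.80491565]
[448.5261057  554.85774255   4.        ] 92.80631642122091 210.38201685273813
[461.66624904 389.51626785   4.        ] 86.3719327781067 44.87818328638654
[585.31718201 422.71631724   8.        ] 31.656035503951458 148.60045543798432
[531.64688194 391.94811235   8.        ] 32.96118896883319 86.79032985673001
[458.82638405 344.72802718  10.        ] [442.44712643 539.98333886   4.        ] 94.79510789004433
```

```bash
cat >> h.py <<'E'
from scipy.spatial.transform import Rotation as Ro
def plan(pos,rpy,gap,step=48,deg=8,T=None):
    T=tool() if T is None else T; R0=Ro.from_matrix(T[:3,:3]); R1=Ro.from_euler('xyz',rpy,degrees=True)
    w=(R0.inv()*R1).as_rotvec(); d=np.array(pos,float)-T[:3,3]
    n=max(1,int(np.ceil(max(np.linalg.norm(d)/step,np.degrees(np.linalg.norm(w))/deg))))
    print('n',n,'d',d.round(1),'deg',np.degrees(w).round(1))
    for i in range(n):
        Ri=R0*Ro.from_rotvec(w*i/n)
        print([gap]+list(map(float,Ri.inv().apply(d/n).round(1)))+list(map(float,(w/n).round(4))),end=',\n')
E
python3 -c "
from h import *
plan([461,-39,235],[180,0,174],85)"
```

```text
n 13 d [ 195.5 -576.6    4.5] deg [ -0.1  -0.  -20.3]
[85, -33.1, -33.1, -0.3, -0.0001, -0.0, -0.0272],
[85, -32.2, -34.0, -0.3, -0.0001, -0.0, -0.0272],
[85, -31.3, -34.9, -0.3, -0.0001, -0.0, -0.0272],
[85, -30.3, -35.7, -0.3, -0.0001, -0.0, -0.0272],
[85, -29.3, -36.5, -0.3, -0.0001, -0.0, -0.0272],
[85, -28.3, -37.3, -0.3, -0.0001, -0.0, -0.0272],
[85, -27.3, -38.1, -0.3, -0.0001, -0.0, -0.0272],
[85, -26.3, -38.8, -0.3, -0.0001, -0.0, -0.0272],
[85, -25.2, -39.5, -0.3, -0.0001, -0.0, -0.0272],
[85, -24.1, -40.2, -0.3, -0.0001, -0.0, -0.0272],
[85, -23.0, -40.8, -0.3, -0.0001, -0.0, -0.0272],
[85, -21.9, -41.4, -0.3, -0.0001, -0.0, -0.0272],
[85, -20.7, -42.0, -0.3, -0.0001, -0.0, -0.0272],
```

servo_tool --pt "85 -33 -33 -0.5 0 0 -0.027" --pt "85 -32 -34 -0.5 0 0 -0.027" --pt "85 -31 -35 -0.5 0 0 -0.027" --pt "85 -30 -36 -0.5 0 0 -0.027" --pt "85 -29 -36.5 -0.5 0 0 -0.027" --pt "85 -28 -37 -0.5 0 0 -0.027" --pt "85 -27 -38 -0.5 0 0 -0.027" --pt "85 -26 -39 -0.5 0 0 -0.027" --pt "85 -25 -39.5 -0.5 0 0 -0.027" --pt "85 -24 -40 -0.5 0 0 -0.027"

```text
time: 1.15
tool_pos: [416.0, 83.5, 231.5]
tcp_rot: [-179.7, -0.2, 170.4]
ft_force: [0.8, 0.6, 0.3]
finger_gap: 85.2
```

```bash
python3 -c "
from h import *
plan([461,-39,235],[180,0,174],85)"
```

```text
n 3 d [  45.  -122.5    3.5] deg [-0.3 -0.2 -3.6]
[85, -21.6, -37.8, -1.0, -0.0019, -0.0011, -0.0209],
[85, -20.8, -38.2, -1.1, -0.0019, -0.0011, -0.0209],
[85, -20.0, -38.6, -1.1, -0.0019, -0.0011, -0.0209],
```

servo_tool --pt "85 -22 -38 -1 -0.002 -0.001 -0.021" --pt "85 -21 -38 -1 -0.002 -0.001 -0.021" --pt "85 -20 -39 -1 -0.002 -0.001 -0.021" --pt "85 0 0 0 0 0 0"

```text
time: 1.55
tool_pos: [462.7, -50.2, 234.6]
tcp_rot: [-180.0, 0.0, 173.9]
ft_force: [0.5, -0.2, -0.7]
finger_gap: 84.9
```

Run:
```python
from h import *
s=sense();T=tool(s);print(s['tool_pos'],s['tcp_rot'])
cv2.imwrite('pics/w2.png',snapshot('wrist'));cv2.imwrite('pics/scene2.png',snapshot('scene'));cv2.imwrite('pics/side2.png',snapshot('side'))
print(proj('wrist',[[461,-39,180],[466,11,90],[456,-89,90]],T))
```

```text
[462.74290828 -50.15147702 234.59839307] [-1.79954791e+02  4.86245143e-02  1.73884867e+02]
[[344.28062524 253.13029246]
 [398.79892274 219.59221395]
 [279.01301381 220.37917633]]
```

View pics/w2.png

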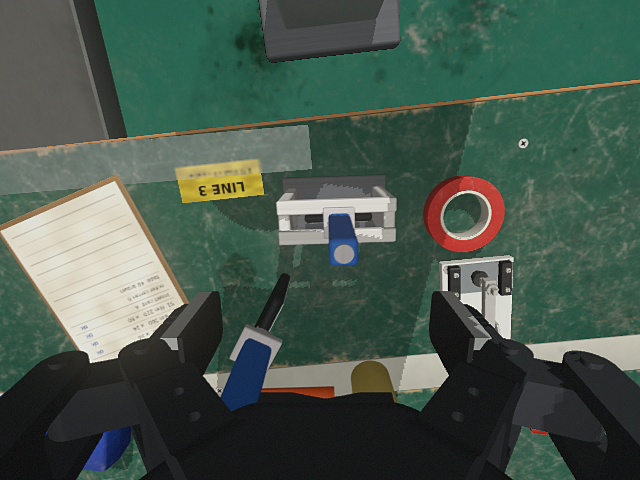

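Wrist view: small mirror's handle top at (343.5,254), bars running about 3° off the image rows, nothing near the fingers. The estimate projected to (344,253), so they agree.

Run:
```python
from h import *
T=tool();p=onz('wrist',343.5,254,180,T);print(p)
im=cv2.imread('pics/w2.png');g=cv2.cvtColor(im,6)[165:265,260:415]
L=cv2.createLineSegmentDetector().detect(g)[0].reshape(-1,4)+[260,165,260,165]
for l in L:
    if abs(l[2]-l[0])>25:
        a=onz('wrist',*l[:2],90,T);b=onz('wrist',*l[2:],90,T);d=b-a
        print(l.round(1),a[:2].round(1),b[:2].round(1),(np.degrees(np.arctan2(d[1],d[0]))%180-90).round(2),np.linalg.norm(d).round(1))
```

```text
[460.323411   -34.63523204 180.        ]
[279.4 214.1 321.9 213.2] [449.6 -82.9] [452.5 -47.5] -4.7 35.5
[355.6 212.3 385.6 210.7] [454.6 -19.5] [456.    5.5] -3.02 25.0
[385.6 196.7 279.3 200.3] [444.3   6.2] [438.1 -81.3] -3.99 87.7
[278.1 244.5 329.4 242.9] [475.7 -87.6] [478.8 -43.9] -4.11 43.8
[393.1 227.8 355.6 227.4] [471.2  11. ] [467.6 -20.5] -6.53 31.7
[359.3 242.  394.4 240.8] [480.7 -18.4] [482.8  11.4] -3.89 29.9
[261.9 172.6 310.7 168.5] [414.3 -92.2] [415.1 -52.6] -1.2 39.6
[305.6 232.2 279.4 232.3] [467.3 -62.9] [465.2 -85. ] -5.64 22.2
[324.4 206.2 353.1 205.4] [446.9 -44.8] [448.7 -21. ] -4.47 23.9
[383.1 175.  284.3 178.5] [426.3   5.3] [420.9 -74.8] -3.89 80.2
```

```bash
python3 -c "
from h import *
plan([460.5,-35.5,190],[180,0,175.9],85,30)
"
```

```text
n 2 d [ -1.2   9.9 -44.4] deg [ 0.1 -0.  -1.8]
[85, 1.1, 4.8, 22.2, 0.0007, -0.0002, -0.0161],
[85, 1.0, 4.9, 22.2, 0.0007, -0.0002, -0.0161],
```

```bash
python3 -c "
from h import *
print(sense()['tool_pos'],sense()['tcp_rot'],sense()['qd'].round(2))
plan([461,-39,124],[180,0,175.7],85,28)
"
```

```text
[461.72015673 -45.39324835 234.39208254] [ 1.79922043e+02 -1.89531002e-02  1.74055524e+02] [ 1.96 -0.76  0.42  0.17  0.1   0.17]
n 4 d [  -0.7    6.4 -110.4] deg [ 0.1 -0.  -1.6]
[85, 0.3, 1.5, 27.6, 0.0003, -0.0001, -0.0072],
[85, 0.3, 1.5, 27.6, 0.0003, -0.0001, -0.0072],
[85, 0.3, 1.6, 27.6, 0.0003, -0.0001, -0.0072],
[85, 0.3, 1.6, 27.6, 0.0003, -0.0001, -0.0072],
```

servo_tool --pt "85 0.3 1.5 28 0 0 -0.007" --pt "85 0.3 1.5 28 0 0 -0.007" --pt "85 0.3 1.5 25 0 0 -0.007" --pt "85 0.3 1.5 15 0 0 -0.007" --pt "85 0 0 0 0 0 0" --pt "85 0 0 0 0 0 0"

```text
time: 2.3
tool_pos: [460.1, -30.0, 136.5]
tcp_rot: [179.8, 0.1, 176.3]
ft_force: [0.7, -0.2, 0.8]
finger_gap: 85.2
```

Run:
```python
from h import *
s=sense();T=tool(s);w=snapshot('wrist');print(s['tool_pos'],s['tcp_rot'],s['qd'].round(1))
cv2.imwrite('pics/w3.png',w)
print(proj('wrist',[[461,-39,180],[461,-39,90]],T))
plan([461,-39,124],[180,0,175.7],85,28)
```

```text
[460.06203242 -29.9769575  136.49493075] [1.79820666e+02 8.85191898e-02 1.76337727e+02] [ 1.5 -0.1  1.1  0.1 -0.1  0.3]
[[298.77341237 359.51640961]
 [309.91389714 264.83952654]]
n 1 d [  0.9  -8.9 -12.6] deg [0.2 0.1 0.6]
[85, -1.5, -8.9, 12.6, 0.0032, 0.0016, 0.011],
```

View pics/w3.png

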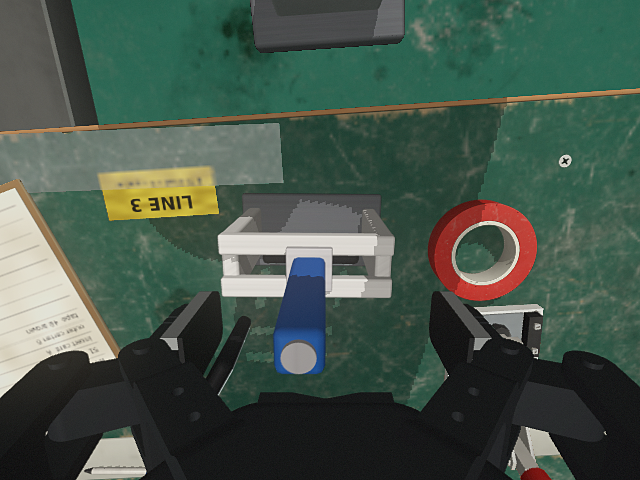

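Handle top at (298,358) against a predicted (298.8,359.5), so the position (461,-39) is confirmed. The handle is between the fingers.

servo_tool --pt "85 -1 -4.5 7 0.003 0 0.006" --pt "85 0 -4 6 0 0 0.005" --pt "85 0 0 0 0 0 0" --pt "85 0 0 0 0 0 0"

```text
time: 2.75
tool_pos: [462.6, -39.2, 125.7]
tcp_rot: [-180.0, 0.4, 175.7]
ft_force: [-0.2, -0.2, 0.3]
finger_gap: 85.0
```

Run:
```python
from h import *
s=sense();print(s['qd'].round(1))
plan([461,-39,124],[180,0,175.7],85,28)
```

```text
[-0.5  0.1  0.2 -0.1 -0.3 -0. ]
n 1 d [-1.6  0.2 -1.7] deg [-0.   0.4 -0. ]
[85, 1.7, 0.1, 1.7, -0.0007, 0.0069, -0.0005],
```

servo_tool --pt "50 1.5 0 1.5 0 0.006 0" --pt "18 0 0 0 0 0 0" --pt "10 0 0 0 0 0 0" --pt "10 0 0 0 0 0 0" --pt "10 0 0 0 0 0 0" --pt "10 0 0 0 0 0 0" --force 70

```text
time: 3.35
tool_pos: [461.6, -39.5, 124.9]
tcp_rot: [-180.0, 0.1, 175.6]
ft_force: [-0.4, -0.8, -1.5]
finger_gap: 17.2
```

Run:
```python
from h import *
s=sense();print({k:np.round(v,2) for k,v in s.items()})
```

```text
{'time': np.float64(3.35), 'joint_pos': array([-1.1210e+01, -9.7900e+00,  1.1362e+02, -3.0000e-02,  7.6080e+01,
       -9.6830e+01]), 'qd': array([-0.03,  0.03, -0.1 ,  0.13,  0.08,  0.12]), 'joint_efforts': array([-1.000e-02, -3.942e+01, -4.850e+01,  0.000e+00, -3.000e-02,
        0.000e+00]), 'tool_pos': array([461.6 , -39.5 , 124.95]), 'tcp_rot': array([-1.7996e+02,  9.0000e-02,  1.7562e+02]), 'ft_force': array([-0.35, -0.77, -1.49]), 'wrist_torque': array([ 0.04, -0.02,  0.01]), 'finger_gap': np.float64(17.15)}
```

Grasped: gap 17.2 mm, at the mirror's stated height (grip point 15 mm above the TCP). Now I'll lift straight up.

servo_tool --pt "10 0 0 -8 0 0 0" --pt "10 0 0 -18 0 0 0" --pt "10 0 0 -25 0 0 0" --pt "10 0 0 -25 0 0 0" --pt "10 0 0 -25 0 0 0" --pt "10 0 0 -18 0 0 0" --pt "10 0 0 -8 0 0 0" --pt "10 0 0 0 0 0 0"

```text
time: 4.15
tool_pos: [460.4, -39.0, 258.2]
tcp_rot: [-180.0, 0.0, 175.6]
ft_force: [-0.5, 0.1, -0.7]
finger_gap: 17.3
```

Run:
```python
from h import *
s=sense();T=tool(s);cv2.imwrite('pics/w4.png',snapshot('wrist'));cv2.imwrite('pics/scene3.png',snapshot('scene'))
print(s['tool_pos'],s['tcp_rot'],s['ft_force'],s['finger_gap'])
b=snapshot('side');cv2.imwrite('pics/side3.png',b)
# side station crop + scene crop of unoccluded station
a=cv2.imread('pics/scene3.png')
C=np.zeros((600,800,3),np.uint8)
A=cv2.resize(a[220:400,120:290],None,fx=2.35,fy=2.35,interpolation=3);B=cv2.resize(b[285:405,235:355],None,fx=3.3,fy=3.3,interpolation=3)
C[:A.shape[0],:A.shape[1]]=A; C[:B.shape[0],403:403+B.shape[1]]=B[:, :397]
cv2.imwrite('pics/c3.png',C)
```

```text
[460.44608941 -39.01470809 258.23274109] [-1.79973765e+02  3.16936786e-02  1.75644295e+02] [-0.4919778   0.13620937 -0.7057692 ] 17.25523140607302
```

View pics/c3.png

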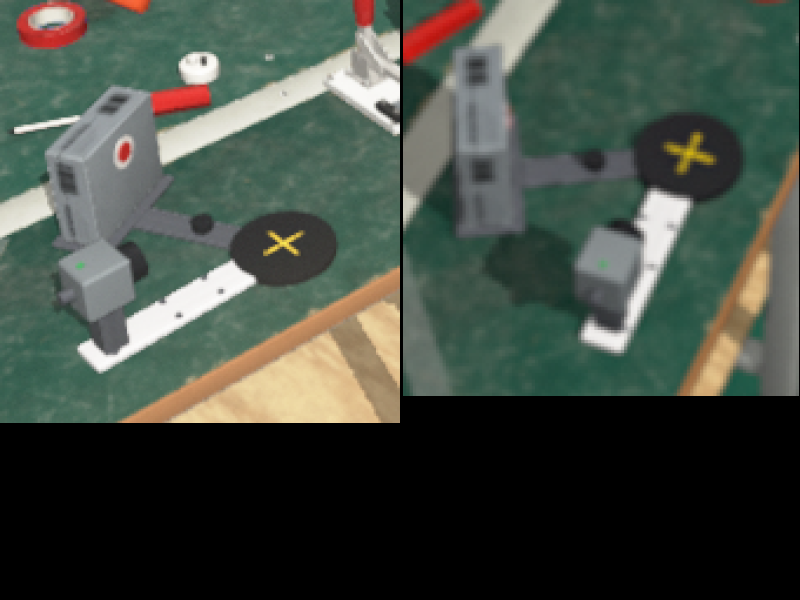

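Crop, red mark clearly visible: scene mark at (172.8,284.7), cross (240.9,323.4). The bar's centreline gives the camera direction.

Run:
```python
from h import *
f=lambda u,v:(120+u/2.35,220+v/2.35); g=lambda u,v:(235+(u-403)/3.3,285+v/3.3)
cs=onz('scene',*f(284,243),10);cg=onz('side',*g(689,152),10)
c=(cs+cg)/2;print('cross',cs,cg)
def dirn(a,b):d=b-a;return np.degrees(np.arctan2(d[1],d[0])).round(2),np.linalg.norm(d[:2]).round(1)
a=cv2.imread('pics/scene3.png').astype(int);m=(a[...,2]>150)&(a[...,1]<80)
ys,xs=np.where(m[275:297,160:185]);print('red',xs.mean()+160,ys.mean()+275,len(xs))
mk=onz('scene',xs.mean()+160,ys.mean()+275,80);print('mark',mk,dirn(cs,mk),dirn(cg,mk),dirn(c,mk))
print('bar scene',dirn(onz('scene',*f(246,273),4),onz('scene',*f(91,360),4)),dirn(c,onz('scene',*f(91,360),4)))
print('edges',dirn(onz('scene',*f(237,263),4),onz('scene',*f(78,348),4)),dirn(onz('scene',*f(258,284),4),onz('scene',*f(103,371),4)))
print('bar side',dirn(onz('side',*g(671,194),4),onz('side',*g(602,346),4)),dirn(c,onz('side',*g(602,346),4)))
# fit edges of the white bar by mask
for n,im,roi in(('scene','pics/scene3.png',(150,235,320,385)),('side','pics/side3.png',(285,330,338,395))):
    I=cv2.imread(im);g_=I[...,:3].min(2);M=np.zeros_like(g_);x0,x1,y0,y1=roi;M[y0:y1,x0:x1]=(g_[y0:y1,x0:x1]>165)*255
    k,l,st,ce=cv2.connectedComponentsWithStats(M);j=1+st[1:,4].argmax();ys,xs=np.where(l==j)
    P=np.array([onz(n,x,y,4)[:2] for x,y in zip(xs,ys)]);r=cv2.minAreaRect(P.astype(np.float32));print(n,st[j],r)
```

```text
cross [461.29333728 343.29009821  10.        ] [461.04455812 344.58926427  10.        ]
red 172.5909090909091 284.1818181818182 22
mark [600.13060685 424.53980323  80.        ] (np.float64(30.34), np.float64(160.9)) (np.float64(29.89), np.float64(160.4)) (np.float64(30.11), np.float64(160.6))
bar scene (np.float64(92.64), np.float64(161.2)) (np.float64(93.71), np.float64(207.6))
edges (np.float64(91.49), np.float64(164.1)) (np.float64(92.12), np.float64(159.6))
bar side (np.float64(93.85), np.float64(165.4)) (np.float64(93.7), np.float64(211.5))
scene [153 331  76  48 946] ((456.1241455078125, 471.11920166015625), (42.680599212646484, 165.5969696044922), 3.407135248184204)
side [289 343  33  49 385] ((454.8064270019531, 472.20458984375), (36.93548583984375, 164.07620239257812), 3.559711456298828)
```

```bash
python3 -c "
from h import *
plan([440,235,262],[180,0,175.6],10,39)
"
```

```text
n 8 d [-19.4 273.8   6.2] deg [-0.  -0.2  0. ]
[10, 5.0, 33.9, -0.8, -0.0, -0.0004, 0.0001],
[10, 5.0, 33.9, -0.8, -0.0, -0.0004, 0.0001],
[10, 5.0, 33.9, -0.8, -0.0, -0.0004, 0.0001],
[10, 5.0, 33.9, -0.8, -0.0, -0.0004, 0.0001],
[10, 5.0, 33.9, -0.8, -0.0, -0.0004, 0.0001],
[10, 5.0, 33.9, -0.8, -0.0, -0.0004, 0.0001],
[10, 5.0, 33.9, -0.8, -0.0, -0.0004, 0.0001],
[10, 5.0, 33.9, -0.8, -0.0, -0.0004, 0.0001],
```

servo_tool --pt "10 2 15 -1 0 0 0" --pt "10 5 32 -1 0 0 0" --pt "10 6 40 -1 0 0 0" --pt "10 6 40 -1 0 0 0" --pt "10 6 40 -1 0 0 0" --pt "10 5 40 -1 0 0 0" --pt "10 5 32 -1 0 0 0" --pt "10 2 15 0 0 0 0" --pt "10 0 0 0 0 0 0" --pt "10 0 0 0 0 0 0"

```text
time: 5.3
tool_pos: [433.9, 224.9, 246.7]
tcp_rot: [-179.6, -1.5, 175.5]
ft_force: [-0.5, -0.0, -1.6]
finger_gap: 17.2
```

servo_tool --pt "10 0 0 0 0 0 0" --pt "10 0 0 0 0 0 0"

```text
time: 5.5
tool_pos: [433.5, 223.2, 245.4]
tcp_rot: [-179.5, -1.7, 175.4]
ft_force: [-0.5, -0.8, -1.8]
finger_gap: 17.1
```

Run:
```python
from h import *
import pickle
s=sense();T=tool(s);w=snapshot('wrist');print(s['tool_pos'],s['tcp_rot'],s['qd'].round(1),s['finger_gap'])
cv2.imwrite('pics/w5.png',w);np.save('T5.npy',T)
print(proj('wrist',[[461,344,10],[600,424,80],[452,492,80]],T))
cv2.imwrite('pics/c4.png',w)
```

```text
[433.52361873 223.1791754  245.37946807] [-179.51628257   -1.65482011  175.39319675] [-0.8 -0.1  0.5 -0.2  0.  -0.3] 17.142809370735318
[[438.50642257 226.84802069]
 [541.01162683 371.15765186]
 [628.99477832 220.62051542]]
```

View pics/c4.png

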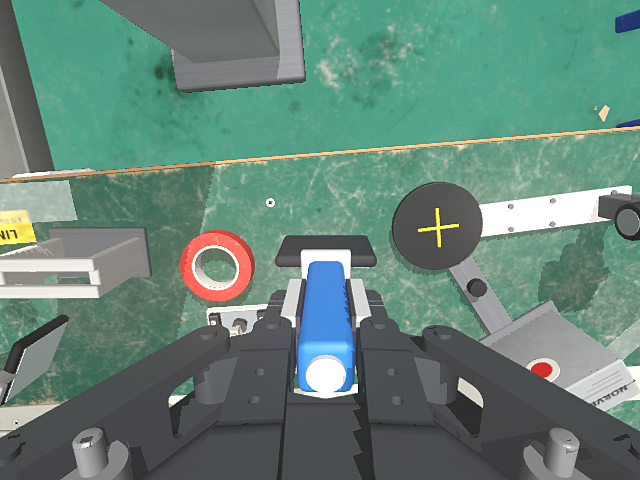

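Wrist view: cross (438,228), mark (542,370), lens front (629,221), each within about 1 px of the predictions. The mirror's black back shows at (325,250). I'll refine by segmentation.

Run:
```python
from h import *
T=np.load('T5.npy');w=cv2.imread('pics/w5.png').astype(int);B,G,R=w[...,0],w[...,1],w[...,2]
def cen(m,x0,x1,y0,y1):
    ys,xs=np.where(m[y0:y1,x0:x1]);return (xs.min()+xs.max())/2+x0,(ys.min()+ys.max())/2+y0,xs.mean()+x0,ys.mean()+y0,len(xs)
y=cen((R>150)&(G>130)&(B<120),400,475,195,260);r=cen((R>150)&(G<90)&(B<90),515,565,345,395);print(y,r)
c=onz('wrist',*y[2:4],10,T);m=onz('wrist',*r[2:4],80,T);l=onz('wrist',629,221,80,T)
def dirn(a,b):d=b-a;return np.degrees(np.arctan2(d[1],d[0])).round(2),np.linalg.norm(d[:2]).round(1)
print(c,m,l,'mark',dirn(c,m),'lens',dirn(c,l))
g=w.min(2);M=np.zeros(g.shape,np.uint8);M[180:245,485:592]=(g[180:245,485:592]>140)*255
ys,xs=np.where(M);P=np.array([onz('wrist',a,b,4,T)[:2] for a,b in zip(xs,ys)],np.float32)
print(len(xs),cv2.minAreaRect(P),cv2.fitLine(P,2,0,.01,.01).ravel())
v=cv2.fitLine(P,2,0,.01,.01).ravel();print(np.degrees(np.arctan2(v[1],v[0]))%180, dirn(c,np.r_[P.mean(0),0]))
```

```text
(np.float64(438.0), np.float64(227.0), np.float64(437.9132075471698), np.float64(227.18867924528303), 265) (np.float64(541.0), np.float64(370.0), np.float64(541.8385650224216), np.float64(369.1614349775785), 223)
[461.33470172 343.34678094  10.        ] [597.78515688 424.67066124  80.        ] [452.34966432 492.04714463  80.        ] mark (np.float64(30.79), np.float64(158.8)) lens (np.float64(93.46), np.float64(149.0))Traceback (most recent call last):
  File "<stdin>", line 10, in <module>
  File "h.py", line 9, in onz
    o,d=ray(n,u,v,T=T); return o+d*(z-o[2])/d[2]
        ~~~^^^^^^^^^^^
  File "h.py", line 4, in ray
    c=camera_params(n); d=np.array([(u-c['cx'])/c['fx'],(v-c['cy'])/c['fy'],1])
ValueError: time passes only in moves, steps and waits
```

Run:
```python
from h import *
c=camera_params('wrist');M=c['tool_from_camera']
for p,z in(((326,376),-55),((327,252),30)):
    d=M[:3,:3]@[(p[0]-c['cx'])/c['fx'],(p[1]-c['cy'])/c['fy'],1];print((M[:3,3]+d*(z-M[2,3])/d[2]).round(1))
plan([459.1,339.7,255],[180,0,-117.9],10,30,7)
```

```text
[  0.8   0.  -55. ]
[11.5  0.6 30. ]
n 10 d [ 25.5 116.6   9.6] deg [  0.5  -1.7 -66.7]
[10, -1.6, 11.8, -1.1, 0.0009, -0.003, -0.1164],
[10, -2.9, 11.6, -1.1, 0.0009, -0.003, -0.1164],
[10, -4.3, 11.1, -1.1, 0.0009, -0.003, -0.1164],
[10, -5.5, 10.6, -1.1, 0.0009, -0.003, -0.1164],
[10, -6.7, 9.8, -1.1, 0.0009, -0.003, -0.1164],
[10, -7.8, 9.0, -1.1, 0.0009, -0.003, -0.1164],
[10, -8.8, 8.0, -1.1, 0.0009, -0.003, -0.1164],
[10, -9.7, 6.9, -1.0, 0.0009, -0.003, -0.1164],
[10, -10.4, 5.8, -1.0, 0.0009, -0.003, -0.1164],
[10, -11.0, 4.5, -1.0, 0.0009, -0.003, -0.1164],
```

servo_tool --pt "10 -1.6 11.8 -1 0.001 -0.003 -0.08" --pt "10 -2.6 11.6 -1 0.001 -0.003 -0.116" --pt "10 -4 11 -1 0.001 -0.003 -0.116" --pt "10 -5.3 10.6 -1 0.001 -0.003 -0.116" --pt "10 -6.5 9.8 -1 0.001 -0.003 -0.116" --pt "10 -7.6 9 -1 0.001 -0.003 -0.116" --pt "10 -8.6 8 -1 0.001 -0.003 -0.116" --pt "10 -9.5 7 -1 0.001 -0.003 -0.116" --pt "10 -10 5 -1 0.001 -0.003 -0.08" --pt "10 0 0 0 0 0 0"

```text
time: 6.55
tool_pos: [462.6, 321.5, 254.7]
tcp_rot: [-179.8, -0.1, -127.5]
ft_force: [0.6, -0.3, -2.0]
finger_gap: 17.0
```

servo_tool --pt "10 0 0 0 0 0 0"

```text
time: 6.65
tool_pos: [462.8, 320.8, 254.6]
tcp_rot: [-179.8, -0.1, -127.6]
ft_force: [-0.1, 0.2, -0.8]
finger_gap: 17.2
```

```bash
python3 -c "
from h import *
s=sense();print(s['joint_pos'].round(1),s['qd'].round(1))
plan([459.5,340.4,200],[180,0,-117.9],10,20,4)
"
```

```text
[  29.7    1.3   89.3   -0.2   89.4 -112.7] [-0.4  0.1 -0.2  0.3 -0.  -0.4]
n 3 d [ -3.3  19.6 -54.6] deg [-0.2 -0.2 -9.7]
[10, -4.6, 4.9, 18.2, -0.0011, -0.0009, -0.0566],
[10, -4.8, 4.7, 18.2, -0.0011, -0.0009, -0.0566],
[10, -5.0, 4.4, 18.2, -0.0011, -0.0009, -0.0566],
```

servo_tool --pt "10 -4.6 4.9 10 -0.001 -0.001 -0.056" --pt "10 -4.8 4.7 18 -0.001 -0.001 -0.056" --pt "10 -5 4.4 15 -0.001 -0.001 -0.056" --pt "10 0 0 8 0 0 0" --pt "10 0 0 0 0 0 0" --pt "10 0 0 0 0 0 0"

```text
time: 7.25
tool_pos: [460.9, 336.2, 203.5]
tcp_rot: [-179.9, 0.0, -118.8]
ft_force: [0.9, -0.3, -0.6]
finger_gap: 17.2
```

```bash
python3 -c "
from h import *
s=sense();print(s['qd'].round(1))
plan([459.5,340.4,155],[180,0,-117.9],10,15,4)
"
```

```text
[-0.5 -0.2  0.6 -0.3  0.1  1.1]
n 4 d [ -1.4   4.2 -48.5] deg [-0.1  0.  -0.9]
[10, -0.7, 0.8, 12.1, -0.0005, 0.0001, -0.0039],
[10, -0.7, 0.8, 12.1, -0.0005, 0.0001, -0.0039],
[10, -0.8, 0.8, 12.1, -0.0005, 0.0001, -0.0039],
[10, -0.8, 0.8, 12.1, -0.0005, 0.0001, -0.0039],
```

servo_tool --pt "10 -0.8 0.8 8 0 0 -0.004" --pt "10 -0.8 0.8 14 0 0 -0.004" --pt "10 -0.8 0.8 14 0 0 -0.004" --pt "10 -0.6 0.8 8 0 0 -0.004" --pt "10 0 0 3 0 0 0" --pt "10 0 0 0 0 0 0" --pt "10 0 0 0 0 0 0"

```text
time: 7.95
tool_pos: [460.1, 340.1, 153.3]
tcp_rot: [-179.8, 0.1, -118.0]
ft_force: [0.3, 1.0, -0.9]
finger_gap: 17.2
```

```bash
python3 -c "
from h import *
s=sense();print(s['qd'].round(1))
plan([459.5,340.4,155],[180,0,-117.9],10,15,4)
"
```

```text
[ 0.1  0.2  0.1  0.1 -0.1  0.1]
n 1 d [-0.6  0.3  1.7] deg [-0.2  0.1 -0.1]
[10, -0.0, 0.7, -1.7, -0.0028, 0.0012, -0.0019],
```

servo_tool --pt "10 0 0.7 -1.7 -0.003 0.001 -0.002" --pt "10 0 0 0 0 0 0" --pt "10 0 0 0 0 0 0"

```text
time: 8.25
tool_pos: [460.1, 340.9, 156.5]
tcp_rot: [-180.0, 0.1, -117.9]
ft_force: [-0.7, 0.4, -1.2]
finger_gap: 17.4
```

Run:
```python
from h import *
s=sense();T=tool(s);w=snapshot('wrist');a=snapshot('scene');b=snapshot('side')
print(s['tool_pos'],s['tcp_rot'],s['qd'].round(1))
for n,i in(('w6',w),('scene4',a),('side4',b)):cv2.imwrite(f'pics/{n}.png',i)
n=np.array([.468,.884,0]);y=np.array([-.884,.468,0]);f=np.array([461.2,343.7,80]);X=[f,f+30*y+[0,0,25],f-30*y+[0,0,25],f+30*y-[0,0,25],f-30*y-[0,0,25],f-4.5*n+[0,0,130]]
for nm in('scene','side'):print(nm,proj(nm,X).round(1).tolist())
print(proj('wrist',X+[[461.2,343.7,10]],T).round(1).tolist())
C=np.zeros((600,800,3),np.uint8)
C[:300,:400]=cv2.resize(w,(400,300),interpolation=cv2.INTER_AREA)
C[:400,400:]=cv2.resize(a[240:360,180:300],(400,400),interpolation=3)
C[300:,:300]=cv2.resize(b[260:360,270:370],(300,300),interpolation=3)
cv2.imwrite('pics/c5.png',C)
```

```text
[460.09132848 340.86563148 156.51645995] [-1.79965777e+02  1.07346034e-01 -1.17886131e+02] [-0.  -0.3 -0.5  0.1  0.2 -0.2]
scene [[238.2, 297.9], [238.8, 296.8], [235.8, 280.5], [240.7, 315.7], [237.6, 299.0], [235.3, 246.3]]
side [[322.1, 315.2], [328.8, 315.8], [315.7, 303.3], [328.5, 327.2], [315.6, 314.7], [324.0, 283.0]]
[[326.5, 251.9], [377.6, 264.9], [275.5, 264.8], [367.8, 241.4], [285.1, 241.3], [327.1, 371.8], [326.4, 226.7]]
```

View pics/c5.png

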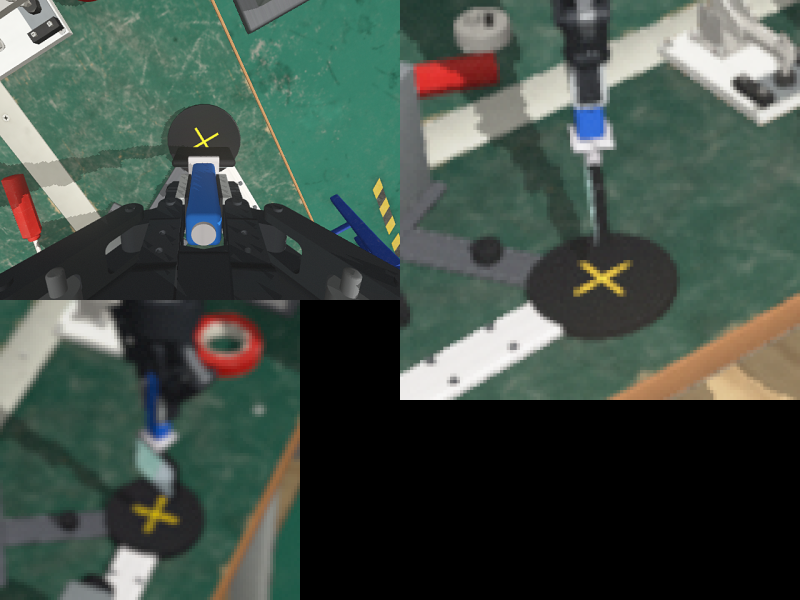

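Mirror is upright over the cross. The scene shows it edge-on at about (239,301) and the side shows the glass over the cross. I'll trim the last 1–1.5 mm and then check against a predicted outline.

servo_tool --pt "10 0.5 -0.3 1 0 -0.001 0" --pt "10 0 0 0 0 0 0" --pt "10 0 0 0 0 0 0"

```text
time: 8.7
tool_pos: [460.1, 340.2, 155.4]
tcp_rot: [-180.0, 0.2, -117.9]
ft_force: [0.2, 0.1, -1.1]
finger_gap: 18.0
```

Run:
```python
from h import *
s=sense();T=tool(s);w=snapshot('wrist');a=snapshot('scene');b=snapshot('side')
print(s['time'],s['tool_pos'],s['tcp_rot'],s['qd'].round(1),s['ft_force'],s['finger_gap'])
for n,i in(('w7',w),('scene5',a),('side5',b)):cv2.imwrite(f'pics/{n}.png',i)
n=-T[:3,0];y=-T[:3,1]; n=np.r_[n[:2],0];f=T[:3,3]+3.7*n-[0,0,75];print('glass',f,np.degrees(np.arctan2(n[1],n[0])))
y=np.array([-n[1],n[0],0]);z=np.array([0,0,1.])
ax=f-4.5*n
head=[ax+sx*4*n+sy*30*y+sz*25*z for sx in(-1,1) for sy in(-1,1) for sz in(-1,1)]
col=[ax+sx*13*n+sy*13*y+h*z for sx in(-1,1) for sy in(-1,1) for h in(40,45)]
def crop(im,nm,o,wd,S):
    c=cv2.resize(im[o[1]:o[1]+wd,o[0]:o[0]+wd],(S,S),interpolation=3);d=c.copy()
    for P in(head,col):
        h=cv2.convexHull(((proj(nm,np.array(P))-o+.5)*S/wd).astype(np.int32));cv2.polylines(d,[h],True,(255,0,255),1)
    return np.hstack([c,d])
C=np.vstack([np.hstack([crop(a,'scene',(210,260),60,400)]),np.pad(crop(b,'side',(297,280),50,200),((0,0),(0,400),(0,0)))])
C[400:,400:800]=cv2.resize(w[170:300,195:455],(400,200))
cv2.imwrite('pics/c6.png',C)
for k in('w5','w6','w7'):
    i=cv2.imread(f'pics/{k}.png').astype(int);m=(i.min(2)>150);m[:350]=0;m[400:]=0;m[:,:300]=0;m[:,352:]=0;ys,xs=np.where(m);print(k,xs.mean(),ys.mean(),len(xs))
```

```text
8.7 [460.12626141 340.15278706 155.3984655 ] [-1.79959417e+02  1.69981677e-01 -1.17890921e+02] [ 0.   0.   0.2  0.  -0.1 -0. ] [ 0.1714654   0.11155177 -1.05029152] 17.984783364804155
glass [461.85707591 343.42297981  80.3984655 ] 62.10907942517369
w5 325.48027210884356 376.7326530612245 1470
w6 325.4323308270677 375.15413533834584 1064
w7 325.4383819379116 375.1693320790216 1063
```

View pics/c6.png

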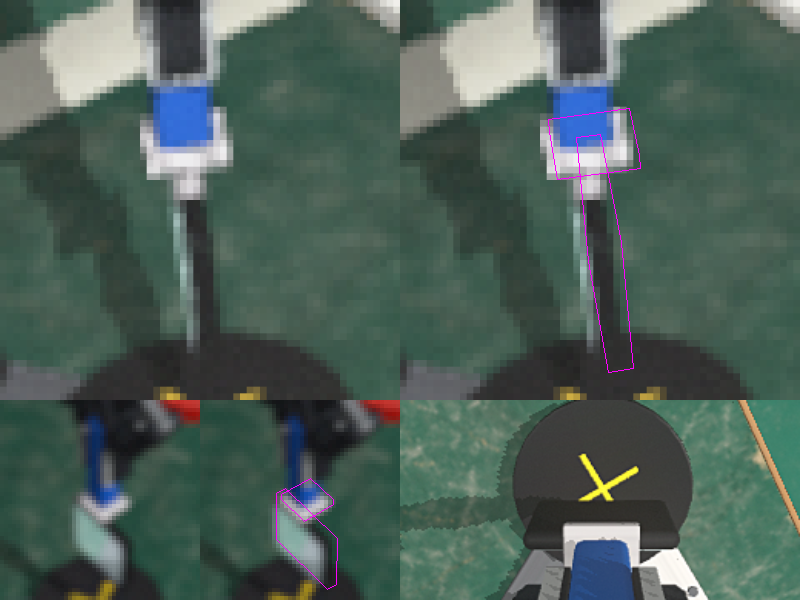

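Collar and stem match the predicted outline to within about 1 px, but the scene hints at the head sitting a little forward. I'll check for pitch of the mirror in the hand using the w5 wrist view, where the head is over green.

```bash
python3 - <<'E'
from h import *
c=camera_params('wrist');Mi=np.linalg.inv(c['tool_from_camera'])
def pj(X):
    P=np.array(X)@Mi[:3,:3].T+Mi[:3,3];return np.c_[c['fx']*P[:,0]/P[:,2]+c['cx'],c['fy']*P[:,1]/P[:,2]+c['cy']]
for th in(-2,0,2):  # + = head swung to tool -x (toward +n), pivot grasp point (0.8,0,-19)
    r=Ro.from_euler('y',-th,degrees=True)
    X=np.array([[4,27,50],[4,27,100],[-4,27,50],[-4,27,100],[9,9,-55],[-9,9,-55],[9,9,25],[13,10,30],[13,10,35]],float)
    Y=r.apply(X+[0,0,19])+[0.8,0,-19];print(th,pj(Y)[:,1].round(1), pj(Y)[:4,0].round(0))
for k in('w4','w5'):
    im=cv2.imread(f'pics/{k}.png')
    for x in(284,292,360,367):print(k,x,[int(v) for v in im[228:275,x].max(1)])
    print([int(v) for v in im[240:272,326].max(1)]);print([im[r,326].tolist() for r in range(350,400,3)])
E
python3 - <<'E'
import cv2
im=cv2.imread('pics/w5.png')
print([im[r,x].tolist() for x in (270,279) for r in (240,250,262)])
E
```

```text
-2 [249.3 226.1 262.3 236.8 354.2 405.5 256.3 245.5 242.5] [373. 364. 372. 363.]
0 [253.2 231.7 266.2 242.4 349.7 402.8 258.9 248.4 245.7] [373. 364. 372. 363.]
2 [257.1 237.3 270.2 248.  345.2 399.9 261.6 251.4 248.8] [372. 363. 372. 363.]
w4 284 [159, 176, 174, 169, 170, 172, 170, 174, 187, 106, 57, 19, 27, 32, 36, 36, 36, 33, 33, 35, 36, 36, 33, 32, 37, 32, 30, 33, 34, 35, 36, 43, 41, 45, 41, 40, 36, 34, 28, 87, 76, 72, 72, 72, 74, 72, 73]
w4 292 [158, 176, 173, 170, 170, 174, 185, 73, 29, 33, 39, 38, 38, 37, 36, 35, 37, 34, 36, 37, 36, 32, 32, 36, 33, 35, 29, 35, 38, 35, 38, 38, 46, 45, 43, 40, 38, 35, 28, 87, 68, 68, 64, 64, 62, 64, 61]
w4 360 [161, 172, 170, 168, 166, 173, 189, 70, 27, 34, 36, 37, 35, 36, 34, 32, 35, 33, 34, 35, 33, 35, 35, 32, 29, 31, 30, 34, 35, 38, 38, 39, 39, 42, 41, 38, 36, 33, 23, 136, 69, 67, 68, 65, 68, 68, 73]
w4 367 [156, 171, 169, 168, 165, 172, 172, 179, 109, 115, 64, 35, 27, 35, 35, 33, 33, 33, 31, 33, 28, 35, 32, 33, 32, 32, 30, 31, 36, 35, 39, 39, 41, 40, 41, 36, 37, 32, 24, 136, 70, 66, 65, 66, 66, 67, 64]
[39, 38, 38, 37, 37, 38, 36, 33, 34, 51
[... 1078 characters left out ...]
16, 74, 66, 63, 66, 70, 73, 70, 72, 70, 71, 72, 72, 71, 72, 73, 72, 73, 82, 96, 105, 100, 98, 97, 93, 90, 83, 81, 69, 50, 212, 171, 163, 155, 154, 161, 165, 165]
[76, 77, 76, 77, 79, 78, 78, 74, 62, 147, 240, 247, 255, 255, 255, 255, 255, 255, 255, 255, 255, 218, 220, 221, 221, 222, 222, 222, 221, 221, 221, 222]
[[255, 209, 129], [255, 189, 92], [218, 223, 229], [255, 255, 255], [255, 255, 255], [255, 255, 255], [255, 255, 255], [255, 255, 255], [255, 255, 255], [255, 255, 255], [255, 255, 255], [255, 255, 255], [255, 255, 255], [255, 255, 255], [255, 255, 255], [244, 255, 255], [145, 153, 155]]
[[128, 152, 102], [134, 157, 117], [157, 176, 161], [155, 177, 152], [57, 56, 67], [95, 91, 100]]
```

Run:
```python
from h import *
from scipy.optimize import least_squares
c=camera_params('wrist');Mi=np.linalg.inv(c['tool_from_camera'])
def rows(p):
    x0,th,dz=p
    X=np.array([[0,0,-55],[9,0,25],[13,0,30],[13,0,35],[4,27,100],[4,27,50],[-4,27,50]],float)+[0,0,19]
    Y=Ro.from_euler('y',-th,degrees=True).apply(X)+[x0,0,-19+dz]
    P=Y@Mi[:3,:3].T+Mi[:3,3];return c['fy']*P[:,1]/P[:,2]+c['cy']
ob=np.array([374.7,260.8,251.8,248.9,234.7,254.7,266.8])
for f in(lambda p:np.r_[rows(p)-ob,p[2]/.7],lambda p:np.r_[rows([p[0],p[1],0])-ob,p[2]],lambda p:np.r_[(rows([p[0],p[1],p[2]])-ob)[[0,1,2,3,4,6]],p[2]/2]):
    r=least_squares(f,[0,0,0]);print(r.x.round(2),r.fun.round(1))
```

```text
[0.49 1.01 0.35] [ 0.4 -0.2 -1.5 -1.3  0.1  0.8  1.7  0.5]
[0.69 1.09 0.  ] [ 0.4 -0.2 -1.6 -1.3  0.2  0.8  1.8  0. ]
[-0.45  0.72  1.93] [ 0.2  0.2 -1.1 -0.9 -0.   1.7  1. ]
```

Run:
```python
from h import *
im=cv2.imread('pics/w3.png')
for x in(305,309,313):
    print(x,'collar',[(r,im[r,x].tolist()) for r in range(244,266)])
print('top',[(r,im[r,298].tolist()) for r in list(range(336,346))+list(range(370,380))])
print([(x,im[358,x].tolist()) for x in list(range(274,286))+list(range(312,324))])
im=cv2.imread('pics/w5.png')
print('w5',[(r,im[r,326].tolist()) for r in list(range(352,362))+list(range(388,400))])
```

```text
305 collar [(244, [211, 216, 221]), (245, [216, 223, 226]), (246, [189, 194, 198]), (247, [147, 149, 152]), (248, [176, 178, 182]), (249, [212, 214, 218]), (250, [200, 203, 207]), (251, [200, 202, 206]), (252, [201, 203, 207]), (253, [203, 205, 209]), (254, [200, 201, 206]), (255, [197, 200, 205]), (256, [198, 207, 216]), (257, [169, 139, 122]), (258, [150, 83, 47]), (259, [152, 88, 52]), (260, [152, 90, 55]), (261, [153, 92, 57]), (262, [154, 92, 56]), (263, [153, 92, 56]), (264, [154, 91, 56]), (265, [154, 91, 55])]
309 collar [(244, [210, 216, 221]), (245, [217, 223, 226]), (246, [189, 195, 198]), (247, [146, 148, 152]), (248, [172, 174, 178]), (249, [213, 215, 220]), (250, [201, 203, 207]), (251, [199, 201, 206]), (252, [200, 204, 208]), (253, [201, 203, 207]), (254, [199, 202, 206]), (255, [196, 199, 205]), (256, [196, 204, 214]), (257, [171, 140, 122]), (258, [151, 85, 47]), (259, [153, 90, 51]), (260, [154, 92, 55]), (261, [153, 90, 54]), (262, [154, 92, 57]), (263, [154, 92, 56]), (264, [153, 90, 54]), (265, [154, 91, 55])]
313 collar [(244, [210, 217, 220]), (245, [217, 222,
[... 1303 characters left out ...]
 [150, 130, 124]), (317, [148, 74, 20]), (318, [140, 75, 26]), (319, [137, 75, 31]), (320, [131, 71, 27]), (321, [127, 68, 28]), (322, [124, 67, 27]), (323, [110, 57, 23])]
w5 [(352, [255, 196, 108]), (353, [255, 189, 92]), (354, [255, 191, 122]), (355, [218, 226, 240]), (356, [218, 223, 229]), (357, [218, 220, 223]), (358, [230, 231, 236]), (359, [255, 255, 255]), (360, [255, 255, 255]), (361, [255, 255, 255]), (388, [255, 255, 255]), (389, [255, 255, 255]), (390, [255, 255, 255]), (391, [255, 255, 255]), (392, [255, 255, 255]), (393, [246, 255, 255]), (394, [246, 255, 255]), (395, [244, 255, 255]), (396, [247, 255, 255]), (397, [255, 255, 255]), (398, [145, 153, 155]), (399, [75, 73, 68])]
```

Run:
```python
from h import *
from scipy.optimize import least_squares
c=camera_params('wrist');Mi=np.linalg.inv(c['tool_from_camera'])
def rows(x0,th,g,y,roll=0):  # g: tool z of mirror_grip
    X=np.array([[0,0,-41],[9,0,40],[13,0,45],[13,0,50]],float)
    Y=Ro.from_euler('xy',[roll,-th],degrees=True).apply(X)+[x0,y,g]
    P=Y@Mi[:3,:3].T+Mi[:3,3];return c['fy']*P[:,1]/P[:,2]+c['cy']
for n,ob,g,y in(('w3',[358.1,257,248.3,246.5],-3.5,-9),('w4',[376,260.8,251.9,249.4],-15,0)):
    r=least_squares(lambda p:rows(p[0],p[1],g,y)-ob,[0,0]);print(n,r.x.round(2),r.fun.round(2))
```

```text
w3 [-1.35  1.74] [-0.05  0.8  -0.1  -0.64]
w4 [0.5  1.87] [-0.05  0.95 -0.43 -0.48]
```

The rack picture (mirror hanging upright, 1.74°) and the in-hand picture (1.87°) show the same apparent tilt. So it is camera bias, and the mirror is upright in the hand. The pose is within about 1 mm of target, so I'm handing in.

Run:
```python
from h import *
s=sense();print(s['time'],s['tool_pos'].round(2),s['tcp_rot'].round(2),s['ft_force'].round(1),s['finger_gap'])
print(hand_in())
```

```text
8.85 [460.08 340.16 155.35] [-1.7996e+02  1.6000e-01 -1.1789e+02] [ 0.2  0.4 -0.9] 17.260631836683224
the job is handed in; nothing more can be done
None
```

I took the smaller mirror out of its rack, carried it above the other things and handed the job in at 8.9 s. It was held still and upright over the yellow cross.

**Position:** the middle of the glass is at about (462.0, 343.8, 80.4) mm. The target was (461.2, 343.7, 80), so it is about 1 mm off.

**Angle:** the glass normal is level within 0.2° and points at 62.1°. The camera direction measured about 93.5°. The mark measured about 30.6° (30.8° from the wrist view, 30.1° from the scene view). I expect the angle to be good to roughly 0.7°.

**Grip:** the finger gap is 17.3 mm and the wrist force is about 1 N, so I saw no sign of contact or slipping.

**Checks that disagreed or were not made:**
- **Head position:** in the scene overlay the collar fits the prediction within about 1 px, but the head sits about 1.5 px (3 mm) to one side.
- **Tilt:** the wrist fit showed an apparent tilt of 1.9°. It also showed 1.7° while the mirror hung upright in the rack, so I took it for camera bias and left the pose alone.
- **Mark in the mirror:** I could not see what the bench camera sees, so the red mark being in the middle of the mirror rests on the measured angles.

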